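# Shut, latch and start the instrument steriliser

### The job

Shut the steriliser's lid and press its latch lever fully down, so that the hook draws the lid tight. Then start it by pressing its three keys fully down one at a time, letting each spring back before the next: first the long bar key, then the square key, last the round key. Press no key out of turn, and do not knock over or shift the things standing around it.

Things in the scene. Friction and masses are not known exactly. Their poses are not given: they have to be found in the camera images.
- steriliser: white bench steriliser for instruments, fixed to the table, 160 (x) x 270 (y) x 80 mm high; origin on the table under the middle of its depth, x to its back, y to its left, z up. Open chamber at y -45 to +125 mm, with the lid; flat key deck at y -145 to -45 mm with its top at z 80 mm, carrying three keys in a row along x at y = -83 mm
- lid (a joint): lid opening angle, rad: 0 drawn tight, about 0.027 shut on the springy seal, 0.35 to 0.6 at the start. Hinged along the back, it stays where it is put (0.5 to 1 N down on its front edge moves it); press its outer face down to shut it. Going tight takes about 8 N, and unlatched it springs back to 0.015 to 0.02
- lid_hinge (a point): middle of the lid's hinge line, at the steriliser's (80, 40, 84) mm; the hinge axis is the steriliser's y. The axes given are the lid's: x towards the hinge, z out of its outer face
- lid_press (a point): point on the outer (upper) face of the aluminium lid, on its centre line, 135 mm in front of the hinge line and 8 mm above it when shut. The lid is 166 x 166 mm and 8 mm thick; its front edge is 166 mm from the hinge
- latch (a joint): latch lever angle, rad: 0 to 0.15 at the start (raised 40 degrees from the lid plane), 1.1 fully down (pointing forwards, 23 degrees below level), where it holds itself. Stiff pivot, 2 to 3 N at its pressing point, up to 5 N while its hook goes under the keeper pin on the chamber's front and draws the lid tight. With the lid still open it must stay raised, or the hook lands on the pin
- latch_pivot (a point): latch pivot on the lid's front edge, 180 mm in front of the hinge, middle of the lid's width; the lever turns about the steriliser's y
- latch_press (a point): place to press on the steel latch lever: middle of its upper face, 55 mm from the pivot and 3 mm outside the line from the pivot through the lever; the lever is 34 mm wide, 6 mm thick, reaches 80 mm from the pivot and points to the steriliser's front (-x). z of the axes given is not the lever's normal
- bar_key_top (a point): centre of the top face of the bar key: long bar, 24 (x) x 56 (y) mm, black plastic, 18 mm above the deck module's underside (about 98 mm above the table); the key goes straight down. The neighbouring keys are 54 mm away along the steriliser's x. The position follows the key as it is pressed
- bar_key (a joint): how far the bar key is pressed, m: 0 up, 0.006 fully down. Spring return: about 0.8 N to start and 4.6 N fully down
- bar_flag (a joint): white indicator pin (8 mm across) 49 mm to the -y side of the bar key's centre, m: 0 at the start (standing up); the key carries it down in the last 4 to 4.5 mm of its stroke and the pin stays down when the key springs back. It counts as set beyond 0.003. It stands 4 mm above its plate, 10 mm lower than the key top
- square_key_top (a point): centre of the top face of the square key: square, 30 x 30 mm, black plastic, 18 mm above the deck module's underside (about 98 mm above the table); the key goes straight down. The neighbouring keys are 54 mm away along the steriliser's x. The position follows the key as it is pressed
- square_key (a joint): how far the square key is pressed, m: 0 up, 0.006 fully down. Spring return: about 0.8 N to start and 4.6 N fully down
- square_flag (a joint): white indicator pin (8 mm across) 49 mm to the -y side of the square key's centre, m: 0 at the start (standing up); the key carries it down in the last 4 to 4.5 mm of its stroke and the pin stays down when the key springs back. It counts as set beyond 0.003. It stands 4 mm above its plate, 10 mm lower than the key top
- round_key_top (a point): centre of the top face of the round key: round, 32 mm across, black plastic, 18 mm above the deck module's underside (about 98 mm above the table); the key goes straight down. The neighbouring keys are 54 mm away along the steriliser's x. The position follows the key as it is pressed
- round_key (a joint): how far the round key is pressed, m: 0 up, 0.006 fully down. Spring return: about 0.8 N to start and 4.6 N fully down
- round_flag (a joint): white indicator pin (8 mm across) 49 mm to the -y side of the round key's centre, m: 0 at the start (standing up); the key carries it down in the last 4 to 4.5 mm of its stroke and the pin stays down when the key springs back. It counts as set beyond 0.003. It stands 4 mm above its plate, 10 mm lower than the key top
- cup_mid (a point): bystander: white cup, 63 mm across, 65 high, left of the steriliser; centre half-way up
- brown_bottle_mid (a point): bystander: brown bottle, 62 mm across, 117 high, right of the steriliser; centre half-way up
- tub_mid (a point): bystander: yellow lidded tub, 66 mm across, 41 high, in front of the key deck; centre half-way up
- match_box_mid (a point): bystander: matchbox, 36 x 53 x 15 mm, in front of the steriliser; centre half-way up

How it is judged (in metres and radians):
On the way, in this order (a step that is already met when the one before it is completed fails the run):
1. the lid is down on its seal (value of joint lid below 0.045 rad).
2. the latch is down and holds the lid tight (value of joint lid below 0.01 rad and value of joint latch above 1 rad), for 0.1 s.
3. the bar key has been pressed fully (its pin is set) and has sprung back (value of joint bar_flag above 0.003 m and value of joint bar_key below 0.0015 m), for 0.05 s.
4. the square key has been pressed fully (its pin is set) and has sprung back (value of joint square_flag above 0.003 m and value of joint square_key below 0.0015 m), for 0.05 s.
5. the round key has been pressed fully (its pin is set) and has sprung back (value of joint round_flag above 0.003 m and value of joint round_key below 0.0015 m), for 0.05 s.
At the end, for the whole second after the job is handed in: Lid drawn tight (below 0.010 rad) with the latch beyond 1.0 rad; all three indicator pins set (beyond 3 mm); all three keys sprung back up (within 1.5 mm) (all of step 2 and all of step 3 and all of step 4 and all of step 5); the robot touches nothing.
It fails at once if two keys are down (2 mm) at the same time (value of joint each of bar_key, square_key above 0.002 m or value of joint each of bar_key, round_key above 0.002 m or value of joint each of square_key, round_key above 0.002 m).
It fails at once if a key is pressed (its pin moved 1 mm) out of turn ((value of joint square_flag above 0.001 m and value of joint bar_flag below 0.003 m) or (value of joint round_flag above 0.001 m and value of joint square_flag below 0.003 m) or (value of joint bar_flag above 0.001 m and value of joint latch below 0.9 rad)).
It fails at once if a bystander is shifted by more than 25 mm or tipped over (distance of any of cup_mid, brown_bottle_mid, tub_mid, match_box_mid from where it was at the start of the episode above 0.025 m or angle between any of cup_mid, brown_bottle_mid, tub_mid, match_box_mid's own z axis and vertical above 0.5 rad).
It also fails if it takes over 54 s, if anything falls off the work surface, if the arm or the gripper's body presses on something with over 40 N, if the wrist force passes 120 N, or if a joint passes its speed limit or range.

### The arm

A 6-joint arm with a two-finger parallel gripper is mounted at the origin on the work surface; the furniture and walls round the work are solid. World frame = base frame: x ahead of the robot, y to its left, z up, the work surface at z = 0. Lengths are in m, angles in degrees, forces in N, time in s.
With the tool pointing down it reaches from about 0.3 to 0.75 m from the base axis. Payload 8.5 kg.
Tool frame: the origin (TCP) lies at the very end of the fingers, on their centre line; the grasp point (between the pads) lies 19 mm behind it; z points along the fingers, y is the line along which they close (so a half turn about z gives the same grasp; the last joint's range is limited). The gripper opens to 85 mm and grips with 20 to 120 N. Pads are 22 mm wide; open, the fingers measure 114 mm over their backs; the gripper's body (76 mm by 85 mm) begins 54 mm behind the grasp point. The pads swing forward as they close: fully open they stand 13 mm farther back than shut.
Start: joints at [-76.507, 21.807, 74.336, -0, 83.858, -12.336], TCP at [0.24, -0.495, 0.231] pointing down, gripper open.
Joint ranges: [-178.18, 178.18], [-50.72, 133.34], [12.68, 142.11], [-81.47, 261.47], [9.98, 163.14], [-165.26, 165.26]. Speed limits (degrees/s): [136.94, 136.94, 180, 180, 180, 180].

### API

Orientations are given as a 3x3 rotation matrix whose columns are the frame's x, y, z axes.
In Python, from rig import env, optics, spotter gives the robot as it stands.
- The arm moves only by the shell command python3 -m crank 'ROWS' [FORCE]. ROWS is JSON, one flat list of numbers, 5 for each row, row after row: the finger opening in cm, from 0 to 8.54, then the shift along the tool's x, y, z in cm, then the turn about the tool's z in rad. A call has exactly 8 rows; each row shifts and turns the commanded pose from where the row before left it, along the tool's axes as they then stand; what a row does not reach is not made up. A row lasts 1/12 s, in which the tool goes at most 41.7 mm and 7.16 degrees, less where a joint would pass 70% of its speed; a pose out of reach is approached as far as the arm can. A call is refused whole if a number of a shift passes 4.17 or a number of a turn 0.125, either way. A call with a gripper value outside its range is refused whole. The fingers move at their own pace and stop on an object; FORCE is the grip in N (left out, the last holds). Time passes only in rows, so rows that do not move let the fingers close, or fill a call up. It gives the time, the measured TCP pose, the force, the opening and the grip force at its end, in the units of the state.
- env.observe(): the state, without advancing time (a new reading comes with each control period).
- optics.get_image(name): name is "scene" or "side" or "wrist"; returns a dict with "color" (420x560x3 uint8, red, green, blue), "intrinsics" (3x3 intrinsics, pixels), "distortion" ([k1, k2, p1, p2, k3] as OpenCV has them; the pictures are not rectified), "pose" (4x4, takes a point from camera to world coordinates). Camera axes: x right, y up, looking along -z (the intrinsics and any distortion apply to the point x, -y, -z); pixel columns grow to the right and rows downward; lengths in m; the calibration is good to about 2 mm. A picture is of the moment at which its call begins. There is no depth.
- env.close_job(): hands the job in; it is judged then, once.
Trained networks look in a picture, given as the dict that the camera call returned (one of the last four; its "shot" number tells which), for a name from the list of things; names that differ only in an ending like _2 or _b are one class to them, and where a whole thing is asked for, a point or a joint stands for the part that bears it (a point fixed in the world has none). Each returns a list of dicts, best first, with "score" (0 to 1); they miss things now and then, are a little off and sometimes report something else, mostly with a low value. They report only what shows in the picture. A call takes as long as a camera call.
- spotter.look_for(picture, query): "at" ([column, row] as shares, 0 to 1, of the picture: columns of its width, rows of its height, amid what is visible of it).
The state is a dict: "time_s": time; "q": joint angles; "qvel": joint speeds; "joint_efforts": joint torques, N m; "position": TCP position; "tool_rot": TCP orientation; "ft_force": force on the tool from outside, world axes, zero at the start; "wrist_torque": the same for the moment, N m; "grip_width": finger opening in m; "gripper_force": force on a finger pad.
Only numpy, scipy, OpenCV 4.12 (cv2) and the standard library are available. Lean on these libraries where they do the work, as an engineer would, in place of code of your own. Each camera call takes 0.05 s, during which the arm holds its last target. There are 200 camera calls.

## Working session

There is one attempt and no reset: what is moved stays moved. The work goes in short steps, Python scripts to look and compute and a shell command to move; the robot and the scene stay as the last step left them, time stands still between calls to the robot, and variables do not carry over. Pictures are saved under pics/ and viewed, at most 10 in all, crops included, and the job is handed in when it is done.

```bash
mkdir -p pics; ls; cat > h.py <<'E'
import numpy as np, cv2
from rig import env, optics, spotter
def ray(p,at):
    h,w=p["color"].shape[:2]
    uv=np.array([[[at[0]*w,at[1]*h]]],float)
    n=cv2.undistortPoints(uv,np.array(p["intrinsics"]),np.array(p["distortion"]))[0,0]
    T=np.array(p["pose"]); d=T[:3,:3]@np.array([n[0],-n[1],-1]); return T[:3,3],d/np.linalg.norm(d)
def tri(rays):
    A=sum(np.eye(3)-np.outer(d,d) for o,d in rays); b=sum((np.eye(3)-np.outer(d,d))@o for o,d in rays)
    x=np.linalg.solve(A,b); return x,[float(np.linalg.norm(np.cross(x-o,d))) for o,d in rays]
def onz(r,z): o,d=r; return o+d*(z-o[2])/d[2]
def proj(p,X):
    T=np.linalg.inv(np.array(p["pose"])); c=(T[:3,:3]@np.atleast_2d(X).T).T+T[:3,3]; c=c*[1,-1,-1]
    return cv2.projectPoints(c,np.zeros(3),np.zeros(3),np.array(p["intrinsics"]),np.array(p["distortion"]))[0][:,0]
E
python3 - <<'E'
from h import *
np.set_printoptions(precision=4,suppress=True)
s=env.observe(); print(s["position"],s["tool_rot"],s["ft_force"])
P={n:optics.get_image(n) for n in("scene","side","wrist")}
for n in P: cv2.imwrite(f"pics/a_{n}.png",P[n]["color"][:,:,::-1]); print(n,np.array(P[n]["pose"])[:3,3])
for q in "bar_key_top square_key_top round_key_top bar_flag square_flag round_flag lid_press lid_hinge latch_press latch_pivot cup_mid brown_bottle_mid tub_mid match_box_mid".split():
    R=[]
    for n in P:
        L=spotter.look_for(P[n],q)[:2]
        print(q,n,[(np.round(np.array(l["at"])*[560,420]).tolist(),round(l["score"],2)) for l in L])
        if L and n!="wrist" and L[0]["score"]>.4: R.append(ray(P[n],L[0]["at"]))
    if len(R)==2: print("   ",*tri(R))
E
```

```text
pics
[ 0.2396 -0.4948  0.2307] [[ 0.9001  0.4357 -0.0003]
 [ 0.4357 -0.9001  0.0014]
 [ 0.0003 -0.0014 -1.    ]] [-0.1294 -0.1881 -0.0225]
scene [0.0812 0.3469 0.7549]
side [0.4325 0.9812 0.6034]
wrist [ 0.305  -0.4643  0.3719]
bar_key_top scene [([294.0, 200.0], 0.74)]
bar_key_top side []
bar_key_top wrist []
square_key_top scene [([278.0, 188.0], 0.64)]
square_key_top side [([249.0, 208.0], 0.56)]
square_key_top wrist []
    [0.6362 0.0012 0.0951] [0.006611681477263367, 0.006611681477263257]
round_key_top scene [([250.0, 226.0], 0.65), ([304.0, 224.0], 0.61)]
round_key_top side [([248.0, 210.0], 0.41)]
round_key_top wrist []
    [0.5949 0.1011 0.1218] [0.03572173713914044, 0.03572173713914033]
bar_flag scene [([234.0, 213.0], 0.52)]
bar_flag side [([338.0, 325.0], 0.22)]
bar_flag wrist []
square_flag scene [([246.0, 240.0], 0.48)]
square_flag side []
square_flag wrist []
round_flag scene []
round_flag side [([265.0, 311.0], 0.71)]
round_flag wrist []
lid_press scene [([235.0, 213.0], 0.84)]
lid_press side [([267.0, 228.0], 0.86)]
lid_press wrist []
    [0.5839 0.1262 0.1271] [0.003
[... 771 characters left out ...]
id wrist []
    [0.5678 0.2668 0.0436] [0.0056050516018209704, 0.0056050516018210485]
brown_bottle_mid scene [([323.0, 185.0], 0.81)]
brown_bottle_mid side [([270.0, 195.0], 0.61), ([304.0, 223.0], 0.46)]
brown_bottle_mid wrist []
    [ 0.6053 -0.0912  0.0815] [0.008762429889297419, 0.00876242988929741]
tub_mid scene [([338.0, 267.0], 0.9)]
tub_mid side [([264.0, 227.0], 0.58), ([343.0, 240.0], 0.56)]
tub_mid wrist []
    [ 0.5525 -0.0656 -0.025 ] [0.07986893384596862, 0.07986893384596837]
match_box_mid scene [([292.0, 198.0], 0.67), ([225.0, 339.0], 0.56)]
match_box_mid side [([343.0, 322.0], 0.68)]
match_box_mid wrist []
    [0.4966 0.0859 0.0346] [0.13430503197624077, 0.13430503197624089]
```

```bash
python3 - <<'E'
import cv2
a=cv2.imread("pics/a_scene.png")[130:370,130:400]; b=cv2.imread("pics/a_side.png")[150:360,200:400]
cv2.imwrite("pics/b.png",cv2.resize(a,None,fx=2.5,fy=2.5,interpolation=cv2.INTER_CUBIC))
cv2.imwrite("pics/c.png",cv2.resize(b,None,fx=2.8,fy=2.8,interpolation=cv2.INTER_CUBIC))
E
```

```text
(no output)
```

View pics/b.png

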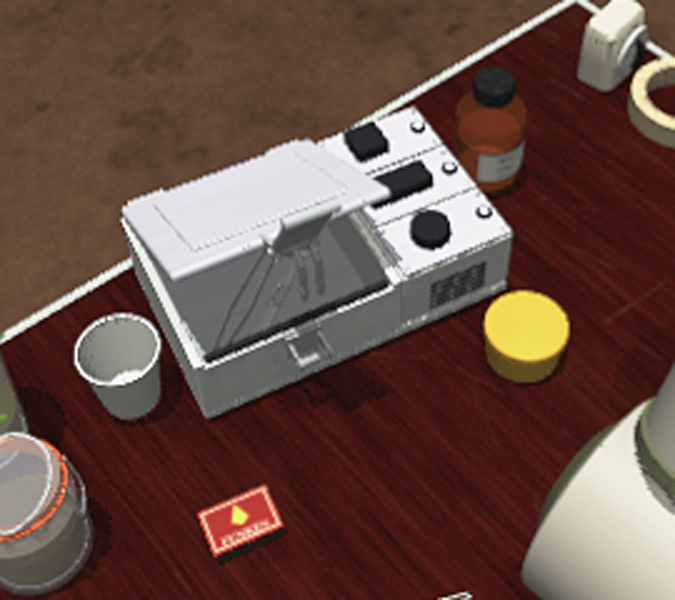

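View pics/c.png

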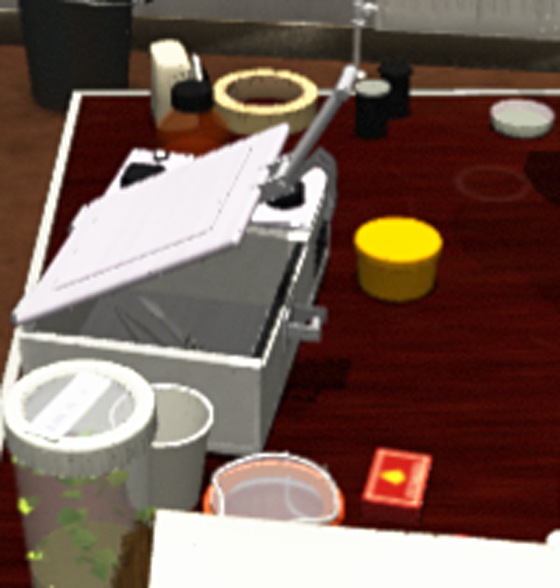

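The scene shows the open lid. The keys run from the back as square (~276,186), bar (~294,203) and round (~302,221), with their pins to the right of them. The tub stands in front of the deck, the bottle to its right and the cup to its left. I'll fit the steriliser's pose from these corners.

```bash
cat > fit.py <<'E'
from h import *
from scipy.optimize import least_squares
np.set_printoptions(precision=4,suppress=True)
P={n:optics.get_image(n) for n in("scene","side")}
S=lambda u,v:("scene",130+u/2.5,130+v/2.5); D=lambda u,v:("side",200+u/2.8,150+v/2.8)
Ob=[(S(366,139),"k",(54,-83,98)),(S(410,180),"k",(0,-83,98)),(S(431,227),"k",(-54,-83,98)),
(S(418,127),"k",(54,-132,88)),(S(450,168),"k",(0,-132,88)),(S(485,212),"k",(-54,-132,88)),
(S(209,418),"b",(-80,125,0)),(S(508,289),"b",(-80,-145,0)),(S(513,235),"b",(-80,-145,80)),(S(415,107),"b",(80,-145,80)),
(D(262,455),"b",(-80,125,0)),
(S(174,276),"l",(166,83)),(S(388,188),"l",(166,-83)),(D(286,126),"l",(166,-83)),(D(240,240),"l",(166,83)),(D(16,316),"l",(0,83)),(S(124,210),"l",(0,83))]
def W(p,kind,c):
    x,y,a,t,k=p
    if kind=="l":
        l,w=c; c=(80-(l*np.cos(t)+8*np.sin(t)),40+w,84+l*np.sin(t)+8*np.cos(t))
    if kind=="k": c=(c[0]+k,c[1],c[2])
    c=np.array(c)/1000; return np.array([x+np.cos(a)*c[0]-np.sin(a)*c[1],y+np.sin(a)*c[0]+np.cos(a)*c[1],c[2]])
def res(p): return np.concatenate([proj(P[o[0]],W(p,k,c))[0]-o[1:] for o,k,c in Ob])
f=least_squares(res,[.6,.08,-.1,.45,0],loss="soft_l1",x_scale=[.01,.01,.05,.05,5])
p=f.x; r=res(p).reshape(-1,2); print(p, np.degrees(p[2])); print(r.tolist() if 0 else r)
for n,k,c in [("sq","k",(54,-83,98)),("bar","k",(0,-83,98)),("round","k",(-54,-83,98)),("press","l",(135,0)),("pivot","l",(180,0))]: print(n,W(p,k,c))
q=p.copy(); q[3]=0.027; print("press shut",W(q,"l",(135,0)),"pivot shut",W(q,"l",(180,0)))
E
python3 fit.py
```

```text
[ 0.5929  0.091  -0.082   0.4938 -6.3929] -4.698626026737944
[[ 0.6643 -0.5479]
 [-4.3447  0.0872]
 [ 0.765  -0.4391]
 [ 0.4783 -0.2426]
 [ 0.6755 -0.1698]
 [ 0.6014 -0.128 ]
 [-0.9764  1.832 ]
 [-1.3764  0.4903]
 [ 0.014  -2.3764]
 [-0.5142 -0.8946]
 [-2.7009  3.1122]
 [-0.3965  0.808 ]
 [ 2.3501  0.7333]
 [ 1.8423 -3.3668]
 [ 0.0389 -2.7076]
 [ 0.2796 -0.2058]
 [-1.6808 -0.3905]]
sq [0.6336 0.0044 0.098 ]
bar [0.5798 0.0088 0.098 ]
round [0.5259 0.0132 0.098 ]
press [0.5537 0.1344 0.155 ]
pivot [0.5142 0.1376 0.1764]
press shut [0.5412 0.1354 0.0956] pivot shut [0.4964 0.1391 0.0969]
```

```bash
python3 -m crank '[0,0,0,-1.4,0.107, 0,0,0,-1.4,0.107, 0,0,0,-1.4,0.107, 0,0,0,-1.4,0.107, 0,0,0,-1.4,0.107, 0,1.5,-3.6,0,0, 0,1.5,-3.6,0,0, 0,1.5,-3.6,0,0]' && python3 -m crank '[0,1.5,-3.6,0,0, 0,1.5,-3.6,0,0, 0,1.5,-3.6,0,0, 0,1.5,-3.6,0,0, 0,1.5,-3.6,0,0, 0,1.5,-3.6,0,0, 0,1.5,-3.6,0,0, 0,1.5,-3.6,0,0]'
```

```text
time_s: 3.02
position: [0.2938, -0.3901, 0.3012]
tool_rot: [[0.996, -0.085, 0.0], [-0.085, -0.996, 0.0], [0.0, -0.0, -1.0]]
ft_force: [0.6, -0.5, 0.6]
grip_width: 0.0002
gripper_force: 0.0
time_s: 3.68
position: [0.4378, -0.1124, 0.3016]
tool_rot: [[0.996, -0.084, 0.001], [-0.084, -0.996, -0.0], [0.001, 0.0, -1.0]]
ft_force: [0.9, -1.1, 0.1]
grip_width: 0.0001
gripper_force: 0.0
```

```bash
python3 -m crank '[0,1.5,-3.65,0,0, 0,1.5,-3.65,0,0, 0,1.5,-3.65,0,0, 0,1.5,-3.65,0,0, 0,1.5,-3.65,0,0, 0,1.5,-3.65,0,0, 0,1.4,-3.65,0,0, 0,0,0,0,0]' && python3 - <<'E'
from h import *
for n in("scene","side"): 
    p=optics.get_image(n); a=p["color"][:,:,::-1]; a=a[100:320,130:400] if n=="scene" else a[100:320,160:430]
    cv2.imwrite(f"pics/d_{n}.png",a)
x=[cv2.imread(f"pics/d_{n}.png") for n in("scene","side")]
cv2.imwrite("pics/d.png",cv2.resize(np.vstack(x) if 0 else np.hstack(x),None,fx=1.48,fy=1.48,interpolation=cv2.INTER_CUBIC))
E
```

```text
time_s: 4.35
position: [0.5638, 0.1368, 0.3002]
tool_rot: [[0.997, -0.079, -0.001], [-0.079, -0.997, 0.002], [-0.001, -0.002, -1.0]]
ft_force: [0.4, -0.2, -0.5]
grip_width: 0.0001
gripper_force: 0.0
```

View pics/d.png

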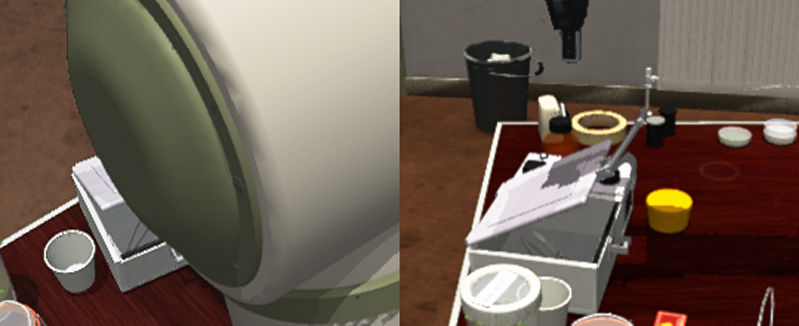

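The side view shows the closed fingers above the lid, well behind the lever, so I can push down.

```bash
python3 -m crank '[0,0,0,3,0, 0,0,0,3,0, 0,0,0,3,0, 0,0,0,2,0, 0,0,0,1,0, 0,0,0,1,0, 0,0,0,0.5,0, 0,0,0,0.5,0]' && python3 -m crank '[0,0,0,0.8,0, 0,0,0,0.8,0, 0,0,0,0.8,0, 0,0,0,0.8,0, 0,0,0,0.8,0, 0,0,0,0.8,0, 0,0,0,0.5,0, 0,0,0,0,0]'
```

```text
time_s: 5.12
position: [0.5629, 0.1311, 0.1619]
tool_rot: [[0.996, -0.085, 0.002], [-0.085, -0.996, -0.0], [0.002, -0.0, -1.0]]
ft_force: [0.0, 0.4, 0.3]
grip_width: 0.0001
gripper_force: 0.0
time_s: 5.78
position: [0.5619, 0.1315, 0.1069]
tool_rot: [[0.996, -0.084, -0.002], [-0.084, -0.996, -0.0], [-0.002, 0.0, -1.0]]
ft_force: [0.1, 0.3, 1.0]
grip_width: -0.0
gripper_force: 0.0
```

```bash
python3 -m crank '[0,0,0,0.4,0, 0,0,0,0.3,0, 0,0,0,0.2,0, 0,0,0,0.1,0, 0,0,0,0.1,0, 0,0,0,0.1,0, 0,0,0,0,0, 0,0,0,0,0]'
```

```text
time_s: 6.45
position: [0.5626, 0.1315, 0.0964]
tool_rot: [[0.996, -0.084, 0.0], [-0.084, -0.996, -0.0], [0.0, 0.0, -1.0]]
ft_force: [-0.2, -0.2, -0.6]
grip_width: -0.0002
gripper_force: 0.0
```

```bash
python3 -m crank '[0,0,0,0.1,0, 0,0,0,0.1,0, 0,0,0,0,0, 0,0,0,0,0, 0,0,0,0,0, 0,0,0,0,0, 0,0,0,0,0, 0,0,0,0,0]';  python3 -m crank '[0,0,0,0.1,0, 0,0,0,0,0, 0,0,0,0,0, 0,0,0,0,0, 0,0,0,0,0, 0,0,0,0,0, 0,0,0,0,0, 0,0,0,0,0]'
```

```text
time_s: 7.12
position: [0.5625, 0.1315, 0.0943]
tool_rot: [[0.996, -0.084, -0.0], [-0.084, -0.996, -0.0], [-0.0, 0.0, -1.0]]
ft_force: [-0.2, 0.4, 0.3]
grip_width: -0.0003
gripper_force: 0.1
time_s: 7.78
position: [0.5624, 0.1315, 0.0935]
tool_rot: [[0.996, -0.084, 0.0], [-0.084, -0.996, -0.0], [0.0, 0.0, -1.0]]
ft_force: [-2.6, -0.5, 5.0]
grip_width: -0.0003
gripper_force: 2.5
```

```bash
python3 -m crank '[0,0,0,-3.5,0, 0,0,0,-3.5,0, 0,0,0,-3.5,0, 0,-3.0,-0.2,0,0, 0,-3.0,0,0,0, 0,-3.0,0,0,0, 0,-2.6,0,0,0, 0,0,0,0,0]' && python3 - <<'E'
from h import *
p=optics.get_image("side"); a=p["color"][:,:,::-1][120:300,190:400]
cv2.imwrite("pics/e.png",cv2.resize(a,None,fx=3.3,fy=3.3,interpolation=cv2.INTER_CUBIC))
print(proj(p,np.array([env.observe()["position"]])))
E
```

```text
time_s: 8.45
position: [0.4431, 0.1438, 0.1982]
tool_rot: [[0.997, -0.083, -0.002], [-0.083, -0.997, 0.0], [-0.002, 0.0, -1.0]]
ft_force: [-0.4, 0.9, 0.7]
grip_width: -0.0002
gripper_force: 0.0
[[341.38428683 200.59763317]]
```

View pics/e.png

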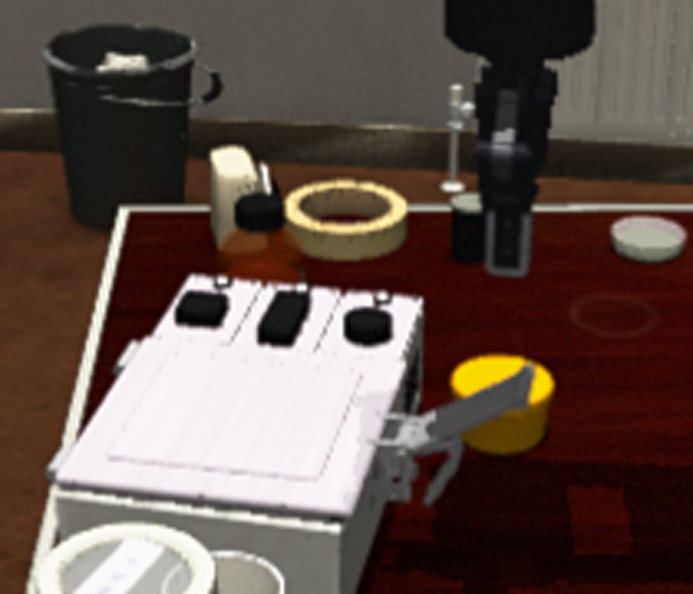

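Lid is shut and the lever is raised. The finger tip is directly above the lever's outer half (crop 500,268; lever 415,430 to 530,375). Next I'll press it down.

```bash
python3 -m crank '[0,0,0,2.5,0, 0,0,0,2,0, 0,0,0,0.8,0, 0,0,0,0.8,0, 0,0,0,0.8,0, 0,0,0,0.8,0, 0,0,0,0,0, 0,0,0,0,0]' && python3 -m crank '[0,0,0,0.5,0, 0,0,0,0.5,0, 0,0,0,0.5,0, 0,0,0,0.5,0, 0,0,0,0.5,0, 0,0,0,0.5,0, 0,0,0,0,0, 0,0,0,0,0]'
```

```text
time_s: 9.17
position: [0.4473, 0.1433, 0.1214]
tool_rot: [[0.996, -0.084, 0.0], [-0.084, -0.996, 0.0], [-0.0, -0.0, -1.0]]
ft_force: [0.7, -0.5, 0.6]
grip_width: 0.0003
gripper_force: 0.0
time_s: 9.83
position: [0.447, 0.1432, 0.091]
tool_rot: [[0.996, -0.084, -0.001], [-0.084, -0.996, -0.0], [-0.001, 0.0, -1.0]]
ft_force: [-0.3, 0.5, -0.3]
grip_width: -0.0003
gripper_force: 0.0
```

```bash
python3 - <<'E'
from h import *
p=optics.get_image("side"); a=p["color"][:,:,::-1][170:300,270:400]
b=optics.get_image("wrist")["color"][:,:,::-1]
cv2.imwrite("pics/f.png",np.hstack([cv2.resize(a,(420,420),interpolation=cv2.INTER_CUBIC),cv2.resize(b,(380,420))]))
s=env.observe(); print(s["ft_force"],s["joint_efforts"],s["wrist_torque"],proj(p,np.array([s["position"]])))
E
```

```text
[-0.43301504  1.03353943 -0.26402171] [-3.32955649e-03 -3.94713986e+01 -1.64674366e+01  3.93172513e-05
 -5.70360615e-03 -9.81990297e-06] [ 0.02908095 -0.04586824 -0.04344918] [[337.6462291  252.99944319]]
```

View pics/f.png

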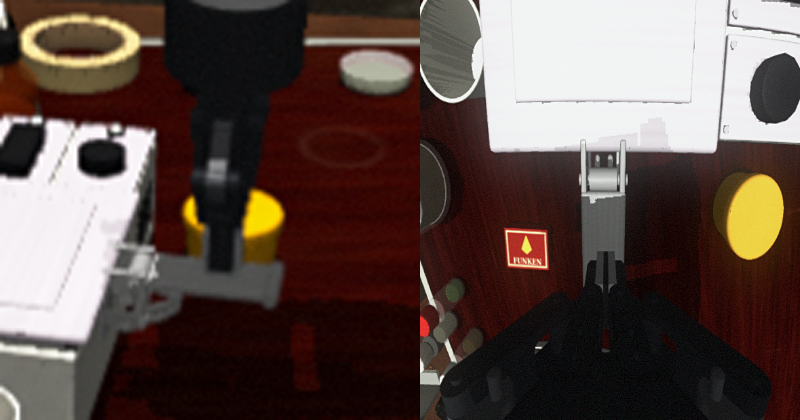

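The lever is centred under the fingertip and is now about level, so I'll keep pressing.

```bash
python3 -m crank '[0,0,0,0.2,0, 0,0,0,0.2,0, 0,0,0,0.2,0, 0,0,0,0.2,0, 0,0,0,0.2,0, 0,0,0,0.2,0, 0,0,0,0.2,0, 0,0,0,0,0]';  python3 -m crank '[0,0,0,0.2,0, 0,0,0,0.1,0, 0,0,0,0.1,0, 0,0,0,0,0, 0,0,0,0,0, 0,0,0,0,0, 0,0,0,0,0, 0,0,0,0,0]'
```

```text
time_s: 10.6
position: [0.4471, 0.1433, 0.077]
tool_rot: [[0.996, -0.084, -0.0], [-0.084, -0.996, -0.0], [-0.0, 0.0, -1.0]]
ft_force: [1.5, -0.1, 0.4]
grip_width: -0.0
gripper_force: 0.4
time_s: 11.27
position: [0.4467, 0.1433, 0.0732]
tool_rot: [[0.996, -0.084, -0.001], [-0.084, -0.996, -0.0], [-0.001, 0.0, -1.0]]
ft_force: [0.5, 0.2, 0.6]
grip_width: -0.0002
gripper_force: 0.4
```

```bash
python3 -m crank '[0,0,0,0.1,0, 0,0,0,0.1,0, 0,0,0,0.1,0, 0,0,0,0.1,0, 0,0,0,0,0, 0,0,0,0,0, 0,0,0,0,0, 0,0,0,0,0]';  python3 -m crank '[0,0,0,0.1,0, 0,0,0,0.1,0, 0,0,0,0.1,0, 0,0,0,0,0, 0,0,0,0,0, 0,0,0,0,0, 0,0,0,0,0, 0,0,0,0,0]'
```

```text
time_s: 11.93
position: [0.4474, 0.1433, 0.0695]
tool_rot: [[0.996, -0.084, 0.001], [-0.084, -0.996, 0.0], [0.001, -0.0, -1.0]]
ft_force: [0.8, 0.6, 5.7]
grip_width: 0.0002
gripper_force: 2.1
time_s: 12.6
position: [0.4477, 0.1433, 0.0676]
tool_rot: [[0.996, -0.084, 0.003], [-0.084, -0.996, -0.0], [0.003, -0.0, -1.0]]
ft_force: [-2.3, -1.4, 18.1]
grip_width: -0.0001
gripper_force: 8.7
```

The force climbed to 18 N, so the lever is against its stop. I'll lift clear, move towards the keys and check.

```bash
python3 -m crank '[0,0,0,-3,0, 0,0,0,-3,0, 0,0,0,-3,0, 0,0,0,-3,0, 0,1.5,3.1,0,0, 0,1.5,3.1,0,0, 0,1.5,3.1,0,0, 0,1.2,3.0,0,0]' && python3 -m crank '[0,0,0,0,0, 0,0,0,0,0, 0,0,0,0,0, 0,0,0,0,0, 0,0,0,0,0, 0,0,0,0,0, 0,0,0,0,0, 0,0,0,0,0]' >/dev/null; python3 - <<'E'
from h import *
np.set_printoptions(precision=4,suppress=True)
P={n:optics.get_image(n) for n in("wrist","side")}
for q,z in [("bar_key_top",.098),("square_key_top",.098),("round_key_top",.098),("bar_flag",.088),("square_flag",.088),("round_flag",.088)]:
    for l in spotter.look_for(P["wrist"],q)[:2]: print(q,np.array(l["at"])*[560,420],round(l["score"],2),onz(ray(P["wrist"],l["at"]),z))
a=P["wrist"]["color"][:,:,::-1]; b=P["side"]["color"][:,:,::-1][150:300,240:390]
cv2.imwrite("pics/g.png",np.hstack([cv2.resize(a,(480,360)),cv2.resize(b,(320,360),interpolation=cv2.INTER_CUBIC)]))
print(env.observe()["position"])
E
```

```text
time_s: 13.27
position: [0.4936, 0.0145, 0.1859]
tool_rot: [[0.996, -0.084, -0.001], [-0.084, -0.996, 0.0], [-0.001, -0.0, -1.0]]
ft_force: [0.1, 0.6, -0.7]
grip_width: 0.0003
gripper_force: 0.0
bar_key_top [272.72  103.194] 0.87 [0.5844 0.0087 0.098 ]
square_key_top [127.288 104.412] 0.71 [0.594 0.119 0.098]
square_key_top [273.896  31.206] 0.6 [0.6335 0.0038 0.098 ]
round_key_top [273.112 169.68 ] 0.61 [0.5346 0.0126 0.098 ]
bar_flag [337.68  106.806] 0.47 [ 0.5786 -0.042   0.088 ]
bar_flag [129.696 108.99 ] 0.21 [0.5916 0.1225 0.088 ]
square_flag [339.416  33.18 ] 0.65 [ 0.6314 -0.0452  0.088 ]
round_flag [330.904 177.408] 0.48 [ 0.5229 -0.0348  0.088 ]
[0.4935 0.0159 0.1863]
```

View pics/g.png

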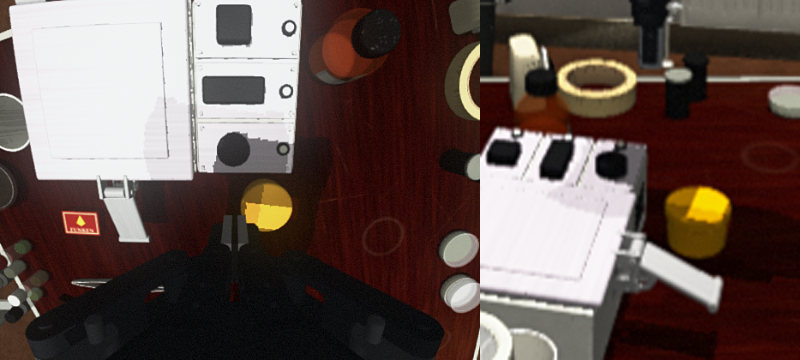

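The lever is down and hooked, and the keys match the fit. Next is the bar key.

```bash
python3 -m crank '[0,3,0,0,0, 0,3,0,0,0, 0,2.7,0,0,0, 0,0,0,3,0, 0,0,0,3,0, 0,0,0,1.6,0, 0,0,0,0,0, 0,0,0,0,0]' && python3 -m crank '[0,0,0,0.4,0, 0,0,0,0.4,0, 0,0,0,0.3,0, 0,0,0,0.3,0, 0,0,0,0.2,0, 0,0,0,0.1,0, 0,0,0,0.1,0, 0,0,0,0,0]'
```

```text
time_s: 15.0
position: [0.5802, 0.0086, 0.1102]
tool_rot: [[0.996, -0.084, -0.001], [-0.084, -0.996, 0.0], [-0.001, -0.0, -1.0]]
ft_force: [1.2, 0.7, 0.4]
grip_width: 0.0001
gripper_force: 0.0
time_s: 15.67
position: [0.5804, 0.0086, 0.0926]
tool_rot: [[0.996, -0.084, 0.001], [-0.084, -0.996, -0.0], [0.001, 0.0, -1.0]]
ft_force: [0.0, 0.3, 3.7]
grip_width: -0.0003
gripper_force: 1.9
```

```bash
python3 -m crank '[0,0,0,0.1,0, 0,0,0,0.1,0, 0,0,0,0.05,0, 0,0,0,0,0, 0,0,0,0,0, 0,0,0,0,0, 0,0,0,0,0, 0,0,0,0,0]'
```

```text
time_s: 16.33
position: [0.5805, 0.0086, 0.0917]
tool_rot: [[0.996, -0.084, 0.002], [-0.084, -0.996, -0.001], [0.002, 0.0, -1.0]]
ft_force: [-3.5, 0.3, 17.6]
grip_width: -0.0001
gripper_force: 8.5
```

```bash
python3 -m crank '[0,0,0,-1,0, 0,0,0,-1.5,0, 0,0,0,0,0, 0,2.7,0,0,0, 0,2.7,0,0,0, 0,0,0,0,0, 0,0,0,0.4,0, 0,0,0,0,0]'; python3 - <<'E'
from h import *
p=optics.get_image("side"); a=p["color"][:,:,::-1][170:260,230:330]
cv2.imwrite("pics/i.png",cv2.resize(a,None,fx=5,fy=5,interpolation=cv2.INTER_CUBIC))
E
```

```text
time_s: 17.0
position: [0.6328, 0.0043, 0.109]
tool_rot: [[0.996, -0.084, -0.003], [-0.084, -0.996, 0.001], [-0.003, -0.0, -1.0]]
ft_force: [-0.1, -0.3, -1.3]
grip_width: -0.0
gripper_force: 0.0
```

View pics/i.png

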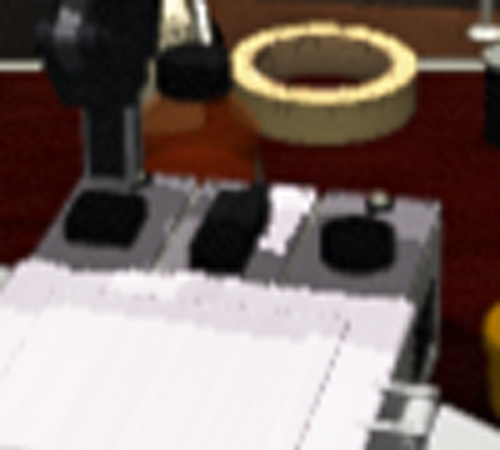

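The bar pin is down (none standing by the bar key at about 265,190), while the round pin still shows at (378,200). Next is the square key.

```bash
python3 -m crank '[0,0,0,0.5,0, 0,0,0,0.4,0, 0,0,0,0.3,0, 0,0,0,0.2,0, 0,0,0,0.2,0, 0,0,0,0.2,0, 0,0,0,0.1,0, 0,0,0,0,0]' && python3 -m crank '[0,0,0,0.05,0, 0,0,0,0,0, 0,0,0,0,0, 0,0,0,0,0, 0,0,0,0,0, 0,0,0,0,0, 0,0,0,0,0, 0,0,0,0,0]'
```

```text
time_s: 17.72
position: [0.6338, 0.0041, 0.0922]
tool_rot: [[0.996, -0.084, -0.0], [-0.084, -0.996, -0.0], [-0.0, 0.0, -1.0]]
ft_force: [-3.6, 0.9, 4.5]
grip_width: -0.0002
gripper_force: 2.0
time_s: 18.38
position: [0.6339, 0.0041, 0.092]
tool_rot: [[0.996, -0.084, 0.0], [-0.084, -0.996, -0.0], [0.0, 0.0, -1.0]]
ft_force: [-4.5, 0.5, 6.4]
grip_width: -0.0
gripper_force: 3.6
```

```bash
python3 -m crank '[0,0,0,0.1,0, 0,0,0,0.1,0, 0,0,0,0,0, 0,0,0,0,0, 0,0,0,0,0, 0,0,0,0,0, 0,0,0,0,0, 0,0,0,0,0]'
```

```text
time_s: 19.05
position: [0.634, 0.0041, 0.0917]
tool_rot: [[0.996, -0.084, 0.002], [-0.084, -0.996, -0.001], [0.002, 0.0, -1.0]]
ft_force: [-8.3, 1.2, 18.3]
grip_width: 0.0001
gripper_force: 9.1
```

```bash
python3 -m crank '[0,0,0,-1.5,0, 0,0,0,-2,0, 0,0,0,0,0, 0,-3.6,0,0,0, 0,-3.6,0,0,0, 0,-3.6,0,0,0, 0,0,0,0,0, 0,0,0,1.4,0]'; python3 - <<'E'
from h import *
p=optics.get_image("wrist"); a=p["color"][:,:,::-1]
b=optics.get_image("side")["color"][:,:,::-1][170:260,230:330]
cv2.imwrite("pics/j.png",np.hstack([cv2.resize(a,(420,360)),cv2.resize(b,(380,360),interpolation=cv2.INTER_CUBIC)])); print(env.observe()["position"])
E
```

```text
time_s: 19.72
position: [0.5258, 0.0133, 0.1118]
tool_rot: [[0.996, -0.084, 0.003], [-0.084, -0.996, -0.001], [0.003, 0.0, -1.0]]
ft_force: [1.3, -0.6, 0.2]
grip_width: -0.0004
gripper_force: 0.0
[0.52547525 0.01326058 0.10881812]
```

View pics/j.png

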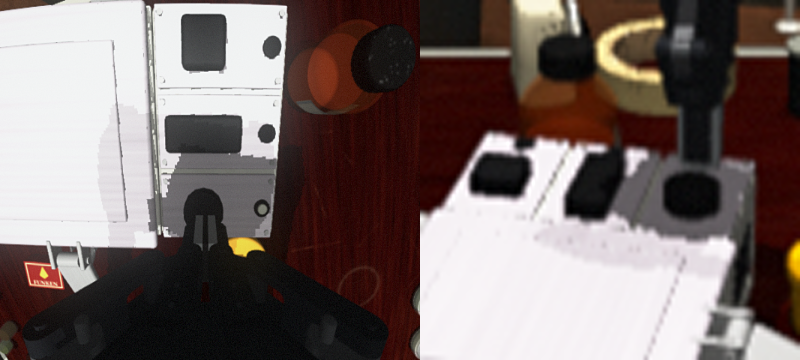

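The square and bar pins both show dark, so they are set, and the round pin is still up at (262,208). The tip is over the round key.

```bash
python3 -m crank '[0,0,0,0.5,0, 0,0,0,0.4,0, 0,0,0,0.3,0, 0,0,0,0.2,0, 0,0,0,0.2,0, 0,0,0,0.2,0, 0,0,0,0.1,0, 0,0,0,0,0]' && python3 -m crank '[0,0,0,0.1,0, 0,0,0,0.1,0, 0,0,0,0.05,0, 0,0,0,0,0, 0,0,0,0,0, 0,0,0,0,0, 0,0,0,0,0, 0,0,0,0,0]'
```

```text
time_s: 20.48
position: [0.5266, 0.0131, 0.092]
tool_rot: [[0.996, -0.084, 0.001], [-0.084, -0.996, -0.0], [0.001, 0.0, -1.0]]
ft_force: [-1.3, 0.1, 7.4]
grip_width: 0.0002
gripper_force: 3.3
time_s: 21.15
position: [0.5267, 0.0131, 0.0914]
tool_rot: [[0.996, -0.084, 0.003], [-0.084, -0.996, -0.001], [0.003, 0.001, -1.0]]
ft_force: [-7.7, 0.4, 26.5]
grip_width: -0.0004
gripper_force: 13.1
```

```bash
python3 -m crank '[0,0,0,-1.5,0, 0,0,0,-2.5,0, 0,0,0,-3,0, 0,0,0,-3,0, 0,-3,0,0,0, 0,-2,0,0,0, 0,0,0,0,0, 0,0,0,0,0]'; python3 - <<'E'
from h import *
p=optics.get_image("wrist"); a=p["color"][:,:,::-1]
b=optics.get_image("side")["color"][:,:,::-1][160:300,230:380]
cv2.imwrite("pics/k.png",np.hstack([cv2.resize(a,(420,360)),cv2.resize(b,(380,360),interpolation=cv2.INTER_CUBIC)]))
E
```

```text
time_s: 21.82
position: [0.4762, 0.0174, 0.1891]
tool_rot: [[0.996, -0.084, 0.0], [-0.084, -0.996, -0.0], [0.0, 0.0, -1.0]]
ft_force: [-0.5, -0.6, -0.3]
grip_width: -0.0004
gripper_force: 0.0
```

View pics/k.png

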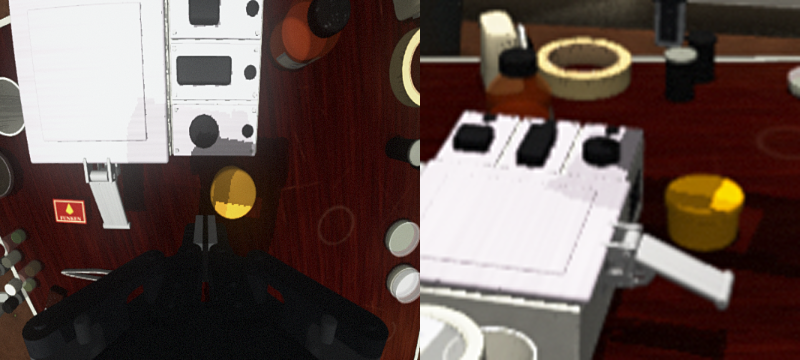

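All three pins are down, the keys are up, the latch is down and the bystanders haven't moved. I'll hand it in.

```bash
python3 -c "
from rig import env
print(env.close_job())"
```

```text
the job is handed in; nothing more can be done
None
```

I shut and latched the lid, then pressed the bar, square and round keys in that order; the last pictures show all three pins down, the keys up and the things around it standing where they were. The job is handed in at about 22 s, but no verdict came back.

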